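# Clamp a coffee pot chamber in the gasket press

### The arm

A 6-joint arm with a two-finger parallel gripper is mounted at the origin on the work surface. World frame = base frame: x ahead of the robot, y to its left, z up, the work surface at z = 0. Lengths are in mm, angles in rad, forces in N, time in s.
With the tool pointing down it reaches from about 300 to 775 mm from the base axis. Payload 14.6 kg.
Tool frame: the origin (TCP) lies on the centre line of the jaws, within the pads' length; the fingertips stand ahead of it and the grasp point (between the pads) is the TCP (manip.tip_reach is the z of the fingertips in the tool frame, in mm); z points along the fingers, y is the direction in which the jaws open and shut (so a half turn about z gives the same grasp; the last joint's range is limited). The gripper opens to 94 mm and grips with 3 to 60 N. Pads are 16 mm wide; open, the fingers measure 119 mm over their backs; the gripper's body (75 mm by 177 mm) begins 78 mm behind the grasp point.
Start: joints at [-1.205, 0.3, 1.521, -0, 1.321, -0.067], TCP at [230.67, -499.28, 224.446] pointing down, gripper open.
Joint ranges: [-3.03, 3.03], [-0.79, 2.21], [0.23, 2.52], [-1.04, 4.18], [0, 3.07], [-2.55, 2.55]. Speed limits (rad/s): [2.22, 2.22, 2.57, 3.14, 3.14, 3.14].

### API

Orientations are given as [roll, pitch, yaw] about the fixed x, y, z axes, in that order (R = Rz(yaw) Ry(pitch) Rx(roll)).
In Python, from cell import manip, camera, search_frame, masks_of, tip_of gives the robot as it stands.
- The arm moves only by the tool send_rows, never from a script. Its argument "plan" is a list of rows, each an object with "travel": the shift along the tool's x, y, z in mm, a list of three; "delta_rot": the turn, a rotation vector about the tool's x, y, z in degrees, a list of three; "fingers": the gripper's target within -1 to 1 (shut at 1, half-way at 0, fully open at -1). In form: [{"travel": [dx, dy, dz], "delta_rot": [wx, wy, wz], "fingers": fingers}, ...]. A call has 1 to 20 rows; each row shifts and turns the commanded pose from where the row before left it, along the tool's axes as they then stand; what a row does not reach is not made up. A row lasts 1/8 s, in which the tool goes at most 62.5 mm and 10.7 degrees, less where a joint would pass 70% of its speed; a pose out of reach is approached as far as the arm can. A call is refused whole if a number of a shift passes 62.5 or a number of a turn 10.7, either way. A call with a gripper value outside its range is refused whole. The fingers move at their own pace and stop on an object; "grip_force" is the grip in N (left out, the last holds). Time passes only in rows, so rows that do not move let the fingers close. It gives the time, the measured TCP pose, the force and the opening at its end, in the units of the state.
- manip.read_state(): the state, without advancing time (a new reading comes with each control period).
- camera(name): name is "side" or "top"; returns a dict with "color" (384x512x3 uint8, red, green, blue), "z_map" (384x512 float32, mm along the optical axis (not along the pixel's ray), 0 where there is no reading), "fov_y" (degrees; the focal length in pixels is half the picture's height over the tangent of half this angle, whatever the lens; pixels are square), "cx", "cy" (the principal point, pixels), "world_from_camera" (4x4, takes a point from camera to world coordinates). Camera axes: x right, y up, looking along -z (the intrinsics and any distortion apply to the point x, -y, -z); pixel columns grow to the right and rows downward; lengths in mm; the calibration is good to about 2 mm. A picture is of the moment at which its call begins.
- manip.sign_off(): hands the job in, once; it reports no verdict.
Trained networks look in the newest picture that a camera, given by its name, has taken for a name from the list of things; names that differ only in an ending like _2 or _b are one class to them, and where a whole thing is asked for, a point or a joint stands for the part that bears it (a point fixed in the world has none). Each returns a list of dicts, best first, with "confidence" (0 to 1); they miss things now and then, are a little off and sometimes report something else, mostly with a low value. They report only what shows in the picture. A call takes as long as a camera call. They do not tell look-alikes from the thing itself.
- search_frame(name, camera): "at" ([x, y, z] in mm, in the coordinates of the camera as it stood for that picture, good to about 4 mm: the middle of the surface that is visible of it).
- masks_of(name, camera): "region" (384x512 bool, what is visible of it).
- tip_of(name, camera): "at" ([x, y, z] in mm, in the coordinates of the camera as it stood for that picture, good to about 4 mm: a listed point, or the origin of a listed thing).
The state is a dict: "clock": time; "joints": joint angles; "qd": joint speeds; "effort": joint torques, N m; "eef_pos": TCP position; "eef_rot": TCP orientation; "wrist_force": force on the tool from outside, world axes, zero at the start; "moment": the same for the moment, N m; "finger_gap": finger opening in mm.
Only numpy, scipy, OpenCV 4.12 (cv2) and the standard library are available. Lean on these libraries where they do the work, as an engineer would, in place of code of your own. Each camera call takes 0.05 s, during which the arm holds its last target. There are 200 camera calls.

### The job

An upturned coffee pot chamber with its new gasket stands on the press. Swing the press arm clockwise, as seen from above, home against its stop so that its foot is over the chamber, and only then turn the T-handle clockwise until you feel the resistance rise and the gasket is firmly clamped, without overtightening and crushing it. Let go of the press with the chamber clamped where it stood, and leave the other things on the table alone.

Things in the scene. Friction and masses are not known exactly. Their poses are not given: they have to be found in the camera images.
- press: Green cast iron press, fixed to the table: base plate 130 x 265 x 12 mm; its origin is on the table directly under the centre of the chamber's place. The vertical steel post that the arm swings on (post 34 mm thick, top boss of the arm 52 mm) is at 140 mm along the press's own -y axis. Its z axis points up.
- jib: Green press arm that swings on the post. Origin on the post's axis at table height, y axis along the arm, z up: home, hard against its stop, y is parallel to the press's y; it starts 0.7 to 1.1 rad counter-clockwise (from above) of that. Flat-sided bar 34 mm wide, 132 to 166 mm above the table, 140 mm from post to screw axis. Stays where left; 3 to 5 N on its side at its middle moves it.
- handle: Steel T-handle on top of the arm's free end: level bar 10 mm thick, 80 mm long, with 15 mm balls on its ends (one red). Origin at the middle of the bar on the screw axis, 205 mm above the table, 31 mm above the collar; x axis along the bar, z up. Grip it across its middle from above. It stays at this height as it turns, and stays where left.
- collar (a point): Top of the collar under the T-handle, on the screw axis. Screw: clockwise from above lowers the sprung foot (62 mm wide) 5 mm per rad. 0.6 to 2.2 rad pass before it meets the gasket, drag about 0.4 N m turning, 0.17 N m when held still between small steps; then torque climbs 0.3 N m per rad. Firm: 0.27 N m above the drag, 0.9 rad past touch, 57 N (35 to 75 N is right, 95 N crushes).
- chamber: Faceted aluminium upper chamber of a coffee pot, loose, upside down, 86 mm across below and 66 mm above, 66 mm high, with a white gasket on top and a black handle reaching 94 mm out along its x axis. Origin at the centre of its underside, which rests 30 to 34 mm above the table on a round wooden anvil between four low pins; z up.
- scraper: Bystander: bone-handled scraper, 152 mm long, lying on the table. Origin under its middle.
- brush: Bystander: bristle brush with wooden grip, 143 mm long. Origin under its middle.
- old_gasket: Bystander: black rubber gasket ring, 58 mm across, 5 mm thick. Origin at its centre underneath.
- boiler: Bystander: faceted aluminium pot base, 90 mm across, 71 mm high. Origin at its centre underneath.
- funnel: Bystander: aluminium funnel standing mouth down, 62 mm across, 70 mm high. Origin at its centre underneath.
- tin: Bystander: red open tin, 110 x 150 x 35 mm. Origin at its centre underneath.
- jar: Bystander: amber jar, 60 mm across, 85 mm high. Origin at its centre underneath.
Mind the look-alikes: they are no part of the job. Leave any purple look-alike of the chamber alone.

How it is judged:
By the outcome, as a careful person would: the job done as asked, in the order asked, and still so for the second after the job is handed in, with the robot touching nothing.
It also fails if it takes over 72 s, if anything falls off the work surface, if the arm or the gripper's body presses on something with over 40 N, if the wrist force passes 120 N, or if a joint passes its speed limit or range.

## Working session

There is one attempt and no reset: what is moved stays moved. The work goes in short steps, Python scripts to look and compute and a tool call to move; the robot and the scene stay as the last step left them, time stands still between calls to the robot, and variables do not carry over. Pictures are saved under pics/ and viewed, about 8 in all and at most 12, crops included, and the job is handed in when it is done.

Besides the shell and the picture viewer there is one more tool, called after "Request:" by a JSON object that holds its "name" and its "arguments". send_rows: Moves the arm, as the interface text tells. Its arguments: {"type":"object","properties":{"plan":{"type":"array"},"grip_force":{"type":"number"}},"required":["plan"]}

```bash
mkdir -p pics; cat > h.py <<'E'
import numpy as np, cv2
from cell import manip, camera, search_frame, masks_of, tip_of
def w(c,p): return (np.array(c["world_from_camera"])@np.r_[p,1])[:3]
def cloud(c):
    z=c["z_map"];H,W=z.shape;f=H/2/np.tan(np.radians(c["fov_y"])/2)
    v,u=np.mgrid[:H,:W]
    P=np.stack([(u-c["cx"])/f*z,-(v-c["cy"])/f*z,-z,np.ones_like(z)],-1)
    return (P@np.array(c["world_from_camera"]).T)[...,:3]
def save(c,n): cv2.imwrite("pics/"+n,c["color"][...,::-1])
E
python3 - <<'E'
from h import *
s=manip.read_state();print(s, manip.tip_reach)
for n in("top","side"):
    c=camera(n);save(c,n+"0.png");print(n,{k:v for k,v in c.items() if k not in("color","z_map")})
    for t in("press","jib","handle","collar","chamber"):
        print(t,[(np.round(w(c,d["at"])),round(d["confidence"],2)) for d in tip_of(t,n)])
    for t in("handle","scraper","brush","old_gasket","boiler","funnel","tin","jar"):
        print(t,[(np.round(w(c,d["at"])),round(d["confidence"],2)) for d in search_frame(t,n)])
E
```

```text
{'clock': 0.0, 'joints': array([-1.20457861e+00,  3.00463499e-01,  1.52160004e+00,  5.75483682e-06,
        1.32072103e+00, -6.65982827e-02]), 'qd': array([-0.00086063, -0.00088205,  0.00021392, -0.00038632, -0.00032811,
       -0.00082981]), 'effort': array([ 1.00598871e-03, -5.31800330e+01, -3.52738130e+01,  7.08859228e-02,
        2.43563071e-02, -1.23490154e-04]), 'eef_pos': array([ 230.59414666, -499.04608388,  223.88247623]), 'eef_rot': array([-3.14040376e+00, -8.48821209e-05,  4.32814519e-01]), 'wrist_force': array([ 0.01125436, -0.60432617, -0.12856015]), 'moment': array([ 0.03752744,  0.03401754, -0.04590214]), 'finger_gap': 94.1427622876111} 19.0
top {'fov_y': 47.01567826489959, 'cx': 265.4314142555339, 'cy': 186.4350805828132, 'world_from_camera': array([[ 1.18483501e-01,  9.70503949e-01, -2.09961293e-01,
         3.04716776e+02],
       [-9.92952103e-01,  1.16398027e-01, -2.23074293e-02,
        -1.55648426e+01],
       [ 2.78963197e-03,  2.11124570e-01,  9.77455183e-01,
         1.45757743e+03],
       [ 0.00000000e+00,  0.00000000e+00,  0.00000000e+00,
         1.000000
[... 1430 characters left out ...]
, 0.35), (array([ 671., -391.,   -0.]), 0.15)]
collar [(array([509., -54., 173.]), 0.67)]
chamber [(array([638., 161.,   5.]), 0.84), (array([608., -33.,  34.]), 0.79), (array([ 672., -393.,   -1.]), 0.63), (array([ 791., -244.,    1.]), 0.58)]
handle [(array([501., -49., 208.]), 0.67)]
scraper [(array([ 368., -142.,   16.]), 0.5)]
brush [(array([580., 438.,  49.]), 0.59)]
old_gasket [(array([449., 306.,   8.]), 0.67)]
boiler [(array([582., 438.,  51.]), 0.9), (array([ 657., -368.,   55.]), 0.73)]
funnel [(array([398., 426.,  25.]), 0.64)]
tin [(array([ 549., -429.,   19.]), 0.8), (array([508., -49., 167.]), 0.35)]
jar [(array([ 659., -371.,   55.]), 0.69), (array([508., -49., 169.]), 0.22)]
```

```bash
python3 -c "
import cv2,numpy as np
cv2.imwrite('pics/both.png',cv2.resize(np.vstack([cv2.imread('pics/top0.png'),cv2.imread('pics/side0.png')]),None,fx=.78,fy=.78))"
```

```text
(no output)
```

View pics/top0.png

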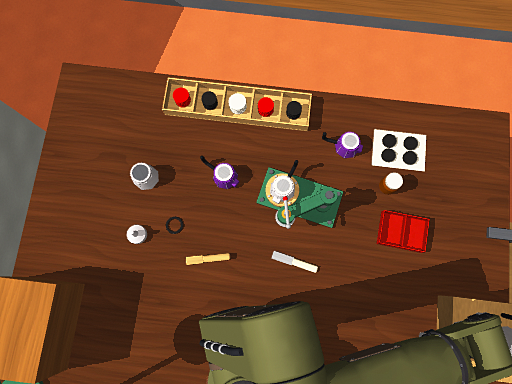

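View pics/side0.png

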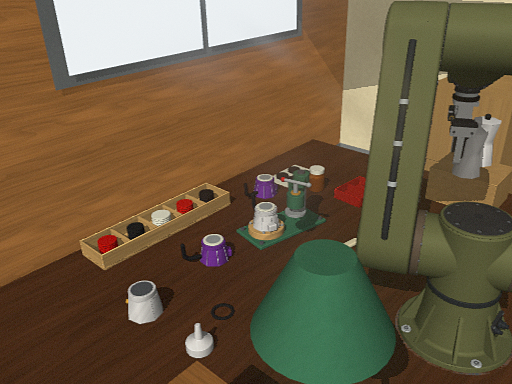

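The top view shows the press at about (300,195). Its arm points down-left, with the T-handle at (286,210) and the post at (328,195). The real chamber is at (285,185), and the purple look-alikes are at (223,175) and (349,145). Next I'll refine the geometry from the depth maps.

```bash
python3 - <<'E'
from h import *
for n in("top","side"):
    c=camera(n);P=cloud(c);rgb=c["color"].astype(int)
    ok=(abs(P[...,0]-560)<150)&(abs(P[...,1]+100)<160)&(c["z_map"]>0)
    g=ok&(rgb[...,1]>rgb[...,0]*1.25)&(rgb[...,1]>rgb[...,2]*1.1)
    A=P[g&(P[...,2]>158)&(P[...,2]<172)][:,:2]
    print(n,"jib top",len(A),cv2.minAreaRect(A.astype(np.float32)) if len(A)>3 else 0)
    B=P[g&(P[...,2]>4)&(P[...,2]<20)][:,:2];print("base",len(B),cv2.minAreaRect(B.astype(np.float32)))
    Hn=P[ok&(P[...,2]>196)&(P[...,2]<220)];print("handle",np.round(Hn).tolist())
    q=P[ok&(np.hypot(P[...,0]-582,P[...,1]+176)<26)&(P[...,2]>100)];print("post",len(q),np.round(q.mean(0)),q[:,2].max(), np.round(q[q[:,2]>162].mean(0)))
    for t in("jib","chamber"):
        for d in masks_of(t,n)[:2]:
            r=P[d["region"]];print(t,d["confidence"],len(r),np.round(np.median(r,0)))
    if n=="top": cv2.imwrite("pics/crop.png",cv2.resize(c["color"][150:240,240:360,::-1],None,fx=6,fy=6,interpolation=cv2.INTER_CUBIC))
E
```

```text
top jib top 545 ((541.7295532226562, -115.73055267333984), (51.5963020324707, 190.79176330566406), 31.386024475097656)
base 1232 ((594.5149536132812, -99.76589965820312), (265.38690185546875, 130.83607482910156), 78.28660583496094)
handle [[551.0, -43.0, 210.0], [551.0, -46.0, 213.0], [552.0, -49.0, 211.0], [547.0, -41.0, 212.0], [548.0, -44.0, 212.0], [548.0, -47.0, 215.0], [548.0, -49.0, 213.0], [549.0, -52.0, 212.0], [545.0, -41.0, 210.0], [544.0, -44.0, 215.0], [545.0, -47.0, 212.0], [545.0, -50.0, 215.0], [546.0, -53.0, 214.0], [542.0, -42.0, 209.0], [541.0, -44.0, 217.0], [542.0, -47.0, 214.0], [542.0, -50.0, 216.0], [544.0, -53.0, 207.0], [540.0, -45.0, 210.0], [540.0, -48.0, 209.0], [540.0, -50.0, 211.0], [537.0, -45.0, 210.0], [537.0, -48.0, 211.0], [537.0, -51.0, 213.0], [538.0, -54.0, 208.0], [534.0, -45.0, 208.0], [534.0, -48.0, 210.0], [534.0, -51.0, 210.0], [534.0, -54.0, 212.0], [532.0, -46.0, 206.0], [532.0, -49.0, 207.0], [531.0, -51.0, 212.0], [532.0, -54.0, 211.0], [528.0, -46.0, 210.0], [528.0, -49.0, 212.0], [528.0, -52.0, 211.0], [529.0, -55.0, 209.0], [525.0, -
[... 4969 characters left out ...]
1.0], [467.0, -57.0, 210.0], [463.0, -57.0, 211.0], [465.0, -64.0, 208.0], [510.0, -44.0, 198.0], [508.0, -47.0, 197.0], [504.0, -46.0, 199.0], [502.0, -54.0, 197.0], [484.0, -52.0, 203.0], [484.0, -57.0, 201.0], [479.0, -55.0, 204.0], [475.0, -55.0, 205.0], [471.0, -53.0, 207.0], [468.0, -54.0, 207.0], [463.0, -52.0, 210.0], [465.0, -59.0, 207.0], [462.0, -61.0, 207.0], [470.0, -53.0, 204.0], [467.0, -53.0, 205.0], [464.0, -53.0, 206.0], [461.0, -54.0, 207.0], [464.0, -63.0, 203.0], [468.0, -55.0, 201.0], [467.0, -58.0, 200.0]]
post 101 [ 575. -170.  164.] 178.79193106720982 [ 577. -169.  173.]
jib 0.57 873 [508. -49. 166.]
chamber 0.94 932 [621. 182.  39.]
chamber 0.63 728 [595. -16.  74.]
```

View pics/crop.png

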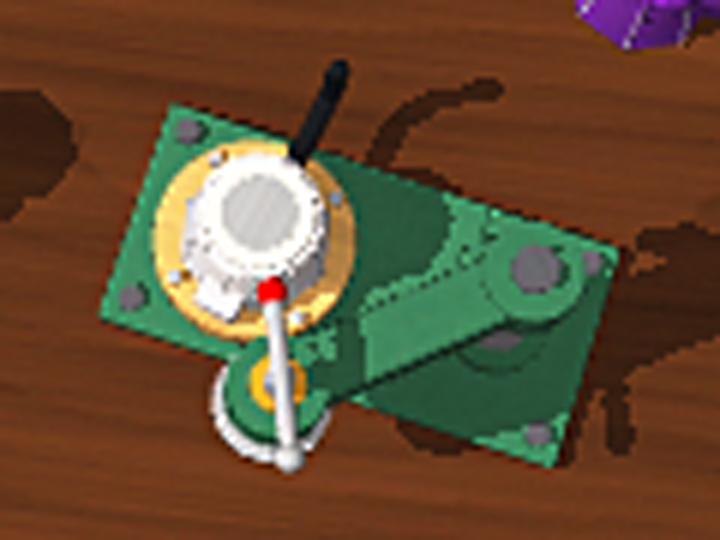

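The depth data agrees with the networks: post at (579,-174), arm at 121° against a home angle of about 78°, handle centre at (507,-54) with the bar at about 11° yaw. The crop shows nothing in the swing path. I'll push the arm's left side at r≈75 with closed fingers.

Request:
{"name": "send_rows", "arguments": {"plan": [{"travel":[39,-21.8,0],"delta_rot":[0,0,0],"fingers":1},{"travel":[39,-21.8,0],"delta_rot":[0,0,0],"fingers":1},{"travel":[39,-21.8,0],"delta_rot":[0,0,0],"fingers":1},{"travel":[39,-21.8,0],"delta_rot":[0,0,0],"fingers":1},{"travel":[39,-21.8,0],"delta_rot":[0,0,0],"fingers":1},{"travel":[39,-21.8,0],"delta_rot":[0,0,0],"fingers":1},{"travel":[39,-21.8,0],"delta_rot":[0,0,0],"fingers":1},{"travel":[39,-21.8,0],"delta_rot":[0,0,0],"fingers":1},{"travel":[39,-21.8,0],"delta_rot":[0,0,0],"fingers":1},{"travel":[39,-21.8,0],"delta_rot":[0,0,0],"fingers":1},{"travel":[0,0,0],"delta_rot":[0,0,-6.2],"fingers":1},{"travel":[0,0,0],"delta_rot":[0,0,0],"fingers":1}], "grip_force": 20}}

```text
clock: 3.2
eef_pos: [493.4, -137.5, 224.4]
eef_rot: [-3.141, 0.0, 0.541]
wrist_force: [0.3, -0.7, -0.1]
finger_gap: 0.5
```

```bash
cat >> h.py <<'E'
def togo(x,y,z,yawdeg):
    s=manip.read_state();p=np.array(s["eef_pos"]);ps=s["eef_rot"][2]
    D=np.array([x,y,z])-p
    print("t",s["clock"],"pos",np.round(p,1),"yaw",round(np.degrees(ps),1),"q",np.round(s["joints"],2),"F",np.round(s["wrist_force"],1),"M",np.round(s["moment"],2),"gap",round(s["finger_gap"],1))
    print("tool move",np.round([D[0]*np.cos(ps)+D[1]*np.sin(ps),D[0]*np.sin(ps)-D[1]*np.cos(ps),-D[2]],1),"rotz",round(np.degrees(ps)-yawdeg,1))
E
python3 -c "
from h import *
togo(493,-138,150,31)"
```

```text
t 3.2 pos [ 493.4 -137.5  224.4] yaw 31.0 q [-0.34  0.22  1.63 -0.    1.3   0.69] F [ 0.3 -0.7 -0.1] M [-0.04  0.01  0.01] gap 0.5
tool move [-0.6  0.2 74.4] rotz 0.0
```

Request:
{"name": "send_rows", "arguments": {"plan": [{"travel":[0,0,25],"delta_rot":[0,0,0],"fingers":1},{"travel":[0,0,25],"delta_rot":[0,0,0],"fingers":1},{"travel":[0,0,24],"delta_rot":[0,0,0],"fingers":1},{"travel":[8,0,0],"delta_rot":[0,0,0],"fingers":1},{"travel":[8,0,0],"delta_rot":[0,0,0],"fingers":1},{"travel":[6,0,0],"delta_rot":[0,0,0],"fingers":1},{"travel":[0,0,0],"delta_rot":[0,0,0],"fingers":1}]}}

```text
clock: 4.08
eef_pos: [512.7, -126.3, 151.0]
eef_rot: [3.141, -0.001, 0.541]
wrist_force: [1.0, 0.2, -0.4]
finger_gap: 0.7
```

Request:
{"name": "send_rows", "arguments": {"plan": [{"travel":[2,0,0],"delta_rot":[0,0,0],"fingers":1},{"travel":[2,0,0],"delta_rot":[0,0,0],"fingers":1},{"travel":[2,0,0],"delta_rot":[0,0,0],"fingers":1},{"travel":[2,0,0],"delta_rot":[0,0,0],"fingers":1}]}}

```text
clock: 4.58
eef_pos: [518.6, -122.4, 150.4]
eef_rot: [-3.141, 0.001, 0.541]
wrist_force: [-5.3, -0.0, 2.3]
finger_gap: 0.2
```

Request:
{"name": "send_rows", "arguments": {"plan": [{"travel":[3.97,-1.22,0],"delta_rot":[0,0,3],"fingers":1},{"travel":[3.97,-1.22,0],"delta_rot":[0,0,3],"fingers":1},{"travel":[3.97,-1.22,0],"delta_rot":[0,0,3],"fingers":1},{"travel":[3.97,-1.22,0],"delta_rot":[0,0,3],"fingers":1},{"travel":[3.97,-1.22,0],"delta_rot":[0,0,3],"fingers":1},{"travel":[3.97,-1.22,0],"delta_rot":[0,0,3],"fingers":1},{"travel":[3.97,-1.22,0],"delta_rot":[0,0,3],"fingers":1},{"travel":[3.97,-1.22,0],"delta_rot":[0,0,3],"fingers":1},{"travel":[3.97,-1.22,0],"delta_rot":[0,0,3],"fingers":1},{"travel":[3.97,-1.22,0],"delta_rot":[0,0,3],"fingers":1},{"travel":[3.97,-1.22,0],"delta_rot":[0,0,3],"fingers":1},{"travel":[3.97,-1.22,0],"delta_rot":[0,0,3],"fingers":1}]}}

```text
clock: 6.08
eef_pos: [560.5, -96.9, 150.4]
eef_rot: [3.141, 0.001, -0.089]
wrist_force: [-4.4, -2.3, 1.0]
finger_gap: 0.6
```

```bash
python3 - <<'E'
from h import *
togo(608,-37,230,-12)
c=camera("top");P=cloud(c)
print([np.round(w(c,d["at"])) for t in("handle","collar") for d in tip_of(t,"top")[:2]])
E
```

```text
t 6.075 pos [560.5 -96.9 150.4] yaw -5.1 q [-0.24  0.41  1.55 -0.    1.18  1.43] F [-4.4 -2.3  1. ] M [-0.34  0.74 -0.06] gap 0.6
tool move [ 41.9 -63.9 -79.6] rotz 6.9
[array([352., 180.,  -0.])]
```

Request:
{"name": "send_rows", "arguments": {"plan": [{"travel":[2,-0.6,0],"delta_rot":[0,0,1.5],"fingers":1},{"travel":[2,-0.6,0],"delta_rot":[0,0,1.5],"fingers":1},{"travel":[2,-0.6,0],"delta_rot":[0,0,1.5],"fingers":1}]}}

```text
clock: 6.6
eef_pos: [566.9, -95.5, 150.4]
eef_rot: [-3.141, 0.001, -0.167]
wrist_force: [-4.0, 0.3, 0.7]
finger_gap: 0.1
```

Request:
{"name": "send_rows", "arguments": {"plan": [{"travel":[1.3,-0.4,0],"delta_rot":[0,0,1],"fingers":1},{"travel":[1.3,-0.4,0],"delta_rot":[0,0,1],"fingers":1}]}}

```text
clock: 6.85
eef_pos: [568.0, -95.2, 150.3]
eef_rot: [3.141, 0.005, -0.202]
wrist_force: [-26.7, 0.9, 13.0]
finger_gap: 0.4
```

Request:
{"name": "send_rows", "arguments": {"plan": [{"travel":[1.3,-0.4,0],"delta_rot":[0,0,1],"fingers":1}]}}

```text
clock: 6.98
eef_pos: [568.1, -95.0, 150.4]
eef_rot: [3.14, 0.008, -0.219]
wrist_force: [-40.8, 1.6, 19.4]
finger_gap: 0.4
```

The wrist force jumped to about 40 N, so the arm is hard against its stop. I'll back off, rise and look.

Request:
{"name": "send_rows", "arguments": {"plan": [{"travel":[-6,0,0],"delta_rot":[0,0,0],"fingers":1},{"travel":[-20,0,0],"delta_rot":[0,0,0],"fingers":1},{"travel":[0,0,-40],"delta_rot":[0,0,0],"fingers":1},{"travel":[0,0,-40],"delta_rot":[0,0,0],"fingers":1},{"travel":[-30,0,-40],"delta_rot":[0,0,0],"fingers":0},{"travel":[-50,0,0],"delta_rot":[0,0,0],"fingers":0},{"travel":[-50,0,0],"delta_rot":[0,0,0],"fingers":0},{"travel":[-50,0,0],"delta_rot":[0,0,0],"fingers":0},{"travel":[0,0,0],"delta_rot":[0,0,0],"fingers":0}]}}

```text
clock: 8.1
eef_pos: [368.6, -50.1, 271.3]
eef_rot: [-3.141, -0.003, -0.218]
wrist_force: [0.7, -0.4, 0.2]
finger_gap: 45.4
```

```bash
python3 - <<'E'
from h import *
for n in("top","side"):
    c=camera(n);P=cloud(c);save(c,n+"1.png")
    print(n,[(t,np.round(w(c,d["at"])),round(d["confidence"],2)) for t in("handle","collar","jib") for d in tip_of(t,n)[:2]])
    ok=(abs(P[...,0]-608)<70)&(abs(P[...,1]+37)<70)&(c["z_map"]>0)&(P[...,2]>203)&(P[...,2]<217)
    A=P[ok][:,:2];print(len(A),A.mean(0),cv2.minAreaRect(A.astype(np.float32)))
    if n=="top": a=cv2.resize(c["color"][140:240,240:360,::-1],None,fx=5,fy=5,interpolation=cv2.INTER_CUBIC)
cv2.imwrite("pics/crop1.png",a)
togo(608,-37,206,0)
E
```

```text
top [('handle', array([603., -38., 207.]), 0.59), ('collar', array([610., -39., 181.]), 0.65), ('jib', array([608., -39., 177.]), 0.74), ('jib', array([ 582., -176.,    1.]), 0.55)]
118 [605.26723545 -38.08245198] ((606.58935546875, -38.459407806396484), (13.081934928894043, 93.10406494140625), 59.6066780090332)
side [('handle', array([605., -37., 207.]), 0.66), ('collar', array([608., -35., 171.]), 0.8)]
68 [605.32426416 -30.23405286] ((607.2388916015625, -32.67402648925781), (13.59023666381836, 91.64491271972656), 59.48512649536133)
t 8.5 pos [370.3 -50.6 270.1] yaw -12.5 q [-0.23 -0.14  1.89  0.    1.39  1.56] F [ 0.3 -0.2  0. ] M [ 0.02  0.06 -0.01] gap 47.1
tool move [229.1 -64.8  64.1] rotz -12.5
```

View pics/crop1.png

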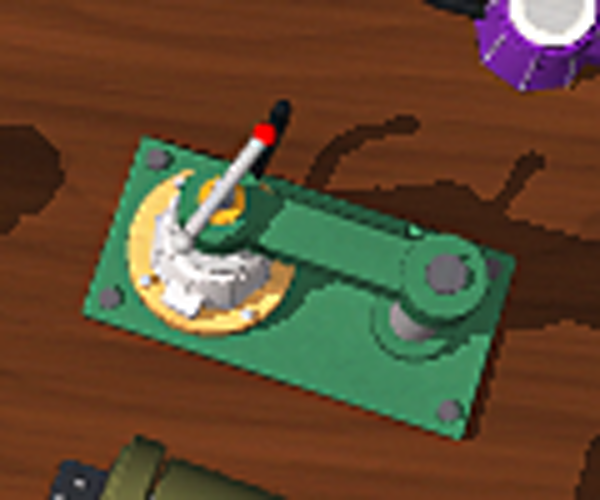

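The arm is home: it lies parallel to the base plate with the hub over the chamber. The bar runs from red (264,134) to white (185,240) in the crop, about -30° yaw, with its centre near (607,-37). I'll grasp with yaw ≈ 149.6°, which leaves 3.6 rad of joint-6 travel.

Request:
{"name": "send_rows", "arguments": {"plan": [{"travel":[0,0,0],"delta_rot":[0,0,-10.1],"fingers":0},{"travel":[0,0,0],"delta_rot":[0,0,-10.1],"fingers":0},{"travel":[0,0,0],"delta_rot":[0,0,-10.1],"fingers":0},{"travel":[0,0,0],"delta_rot":[0,0,-10.1],"fingers":0},{"travel":[0,0,0],"delta_rot":[0,0,-10.1],"fingers":0},{"travel":[0,0,0],"delta_rot":[0,0,-10.1],"fingers":0},{"travel":[0,0,0],"delta_rot":[0,0,-10.1],"fingers":0},{"travel":[0,0,0],"delta_rot":[0,0,-10.1],"fingers":0},{"travel":[0,0,0],"delta_rot":[0,0,-10.1],"fingers":0},{"travel":[0,0,0],"delta_rot":[0,0,-10.1],"fingers":0},{"travel":[0,0,0],"delta_rot":[0,0,-10.1],"fingers":0},{"travel":[0,0,0],"delta_rot":[0,0,-10.1],"fingers":0},{"travel":[0,0,0],"delta_rot":[0,0,-10.1],"fingers":0},{"travel":[0,0,0],"delta_rot":[0,0,-10.1],"fingers":0},{"travel":[0,0,0],"delta_rot":[0,0,-10.1],"fingers":0},{"travel":[0,0,0],"delta_rot":[0,0,-10.1],"fingers":0}]}}

```text
clock: 10.5
eef_pos: [370.1, -50.6, 270.3]
eef_rot: [-3.141, -0.0, 2.608]
wrist_force: [0.5, -0.4, 0.2]
finger_gap: 46.8
```

Request:
{"name": "send_rows", "arguments": {"plan": [{"travel":[-33,22,0],"delta_rot":[0,0,0],"fingers":0},{"travel":[-33,22,0],"delta_rot":[0,0,0],"fingers":0},{"travel":[-33,22,0],"delta_rot":[0,0,0],"fingers":0},{"travel":[-33,22,0],"delta_rot":[0,0,0],"fingers":0},{"travel":[-33,22,0],"delta_rot":[0,0,0],"fingers":0},{"travel":[-33,22,0],"delta_rot":[0,0,0],"fingers":0},{"travel":[0,0,0],"delta_rot":[0,0,0],"fingers":0}]}}

```text
clock: 11.38
eef_pos: [609.0, -38.8, 268.3]
eef_rot: [-3.141, -0.002, 2.603]
wrist_force: [-0.8, 0.4, -0.7]
finger_gap: 47.4
```

```bash
python3 -c "
from h import *
togo(607.5,-37,205,149.6)"
```

```text
t 11.375 pos [609.  -38.8 268.3] yaw 149.1 q [-0.12  0.41  1.27  0.    1.46 -1.16] F [-0.8  0.4 -0.7] M [ 0.03 -0.12  0.  ] gap 47.4
tool move [ 2.2  0.8 63.3] rotz -0.5
```

Request:
{"name": "send_rows", "arguments": {"plan": [{"travel":[1,0.4,20],"delta_rot":[0,0,0],"fingers":0},{"travel":[1,0.4,20],"delta_rot":[0,0,-0.5],"fingers":0},{"travel":[0,0,15],"delta_rot":[0,0,0],"fingers":0},{"travel":[0,0,8],"delta_rot":[0,0,0],"fingers":0},{"travel":[0,0,0],"delta_rot":[0,0,0],"fingers":0}]}}

```text
clock: 12.0
eef_pos: [606.1, -37.3, 207.3]
eef_rot: [-3.141, -0.0, 2.611]
wrist_force: [-0.5, 0.4, -0.1]
finger_gap: 46.9
```

Request:
{"name": "send_rows", "arguments": {"plan": [{"travel":[0,0,0],"delta_rot":[0,0,0],"fingers":1},{"travel":[0,0,0],"delta_rot":[0,0,0],"fingers":1},{"travel":[0,0,0],"delta_rot":[0,0,0],"fingers":1},{"travel":[0,0,0],"delta_rot":[0,0,0],"fingers":1},{"travel":[0,0,0],"delta_rot":[0,0,0],"fingers":1},{"travel":[0,0,0],"delta_rot":[0,0,0],"fingers":1}], "grip_force": 60}}

```text
clock: 12.75
eef_pos: [606.4, -36.6, 207.6]
eef_rot: [3.14, 0.0, 2.611]
wrist_force: [1.7, 5.4, 0.0]
finger_gap: 12.3
```

```bash
python3 - <<'E'
from h import *
togo(607.5,-37,205,149.6)
for i in range(3):
    c=camera("side");s=manip.read_state();print(np.round(s["moment"],3),s["effort"][5])
save(c,"side2.png")
E
```

```text
t 12.75 pos [606.4 -36.6 207.6] yaw 149.6 q [-0.12  0.44  1.37  0.    1.33 -1.16] F [1.7 5.4 0. ] M [ 1.06 -0.44  0.01] gap 12.3
tool move [-1.1  0.2  2.6] rotz 0.0
[ 1.033 -0.5    0.046] 0.010896323074121028
[ 1.045 -0.419  0.022] 0.01102512062061578
[ 1.037 -0.445 -0.025] 0.011198384163435549
```

Request:
{"name": "send_rows", "arguments": {"plan": [{"travel":[0,0,0],"delta_rot":[0,0,5],"fingers":1},{"travel":[0,0,0],"delta_rot":[0,0,5],"fingers":1},{"travel":[0,0,0],"delta_rot":[0,0,5],"fingers":1},{"travel":[0,0,0],"delta_rot":[0,0,5],"fingers":1}]}}

```text
clock: 13.4
eef_pos: [606.6, -36.5, 207.6]
eef_rot: [3.14, -0.0, 2.26]
wrist_force: [3.2, 5.5, -0.1]
finger_gap: 12.2
```

```bash
cat > r.py <<'E'
from h import *
s=manip.read_state()
M=[]
for i in range(3): camera("side");M.append(manip.read_state()["moment"][2])
e=manip.read_state()
print("t %.2f yaw %.1f Mz0 %.3f | rest yaw %.1f Mz %.3f e6 %.3f F %s gap %.1f"%(s["clock"],np.degrees(s["eef_rot"][2]),s["moment"][2],np.degrees(e["eef_rot"][2]),np.mean(M),e["effort"][5],np.round(e["wrist_force"],1),e["finger_gap"]), "q6 %.2f"%e["joints"][5])
E
python3 r.py
```

```text
t 13.40 yaw 129.5 Mz0 0.397 | rest yaw 129.6 Mz 0.297 e6 0.723 F [3.4 5.6 0.8] gap 12.0 q6 -0.81
```

Request:
{"name": "send_rows", "arguments": {"plan": [{"travel":[0,0,0],"delta_rot":[0,0,5],"fingers":1},{"travel":[0,0,0],"delta_rot":[0,0,5],"fingers":1}]}}

```text
clock: 13.8
eef_pos: [606.6, -36.5, 207.7]
eef_rot: [3.14, -0.0, 2.086]
wrist_force: [3.0, 5.5, -1.0]
finger_gap: 12.5
```

```bash
python3 r.py
```

```text
t 13.80 yaw 119.5 Mz0 0.394 | rest yaw 119.6 Mz 0.300 e6 0.722 F [ 3.6  5.6 -0.8] gap 12.2 q6 -0.64
```

Request:
{"name": "send_rows", "arguments": {"plan": [{"travel":[0,0,0],"delta_rot":[0,0,5],"fingers":1},{"travel":[0,0,0],"delta_rot":[0,0,5],"fingers":1}]}}

```text
clock: 14.2
eef_pos: [606.7, -36.5, 207.7]
eef_rot: [3.14, -0.0, 1.911]
wrist_force: [3.4, 5.9, -0.2]
finger_gap: 12.1
```

```bash
python3 r.py
```

```text
t 14.20 yaw 109.5 Mz0 0.435 | rest yaw 109.6 Mz 0.319 e6 0.722 F [ 4.5  5.5 -0.7] gap 12.7 q6 -0.46
```

Request:
{"name": "send_rows", "arguments": {"plan": [{"travel":[0,0,0],"delta_rot":[0,0,5],"fingers":1},{"travel":[0,0,0],"delta_rot":[0,0,5],"fingers":1}]}}

```text
clock: 14.6
eef_pos: [606.7, -36.5, 207.6]
eef_rot: [3.14, -0.001, 1.736]
wrist_force: [5.2, 5.5, -0.6]
finger_gap: 12.5
```

```bash
python3 r.py
```

```text
t 14.60 yaw 99.5 Mz0 0.363 | rest yaw 99.6 Mz 0.314 e6 0.722 F [ 5.2  5.6 -1. ] gap 12.2 q6 -0.29
```

Request:
{"name": "send_rows", "arguments": {"plan": [{"travel":[0,0,0],"delta_rot":[0,0,5],"fingers":1},{"travel":[0,0,0],"delta_rot":[0,0,5],"fingers":1}]}}

```text
clock: 15.0
eef_pos: [606.8, -36.5, 207.6]
eef_rot: [3.14, -0.001, 1.562]
wrist_force: [5.3, 5.5, -1.2]
finger_gap: 12.6
```

```bash
python3 r.py
```

```text
t 15.00 yaw 89.5 Mz0 0.392 | rest yaw 89.6 Mz 0.280 e6 0.722 F [ 5.   5.3 -1.5] gap 12.4 q6 -0.11
```

Request:
{"name": "send_rows", "arguments": {"plan": [{"travel":[0,0,0],"delta_rot":[0,0,5],"fingers":1},{"travel":[0,0,0],"delta_rot":[0,0,5],"fingers":1}]}}

```text
clock: 15.4
eef_pos: [606.9, -36.5, 207.6]
eef_rot: [3.14, -0.001, 1.387]
wrist_force: [5.5, 5.4, -1.0]
finger_gap: 12.7
```

```bash
python3 r.py
```

```text
t 15.40 yaw 79.5 Mz0 0.381 | rest yaw 79.6 Mz 0.305 e6 0.723 F [ 6.   7.  -0.9] gap 12.0 q6 0.06
```

Request:
{"name": "send_rows", "arguments": {"plan": [{"travel":[0,0,0],"delta_rot":[0,0,5],"fingers":1},{"travel":[0,0,0],"delta_rot":[0,0,5],"fingers":1}]}}

```text
clock: 15.8
eef_pos: [606.9, -36.5, 207.7]
eef_rot: [3.14, -0.002, 1.213]
wrist_force: [6.4, 5.5, -1.0]
finger_gap: 12.4
```

```bash
python3 r.py
```

```text
t 15.80 yaw 69.5 Mz0 0.385 | rest yaw 69.6 Mz 0.263 e6 0.722 F [ 5.5  5.8 -1.2] gap 12.3 q6 0.23
```

Request:
{"name": "send_rows", "arguments": {"plan": [{"travel":[0,0,0],"delta_rot":[0,0,5],"fingers":1},{"travel":[0,0,0],"delta_rot":[0,0,5],"fingers":1}]}}

```text
clock: 16.2
eef_pos: [606.9, -36.5, 207.6]
eef_rot: [3.14, -0.002, 1.038]
wrist_force: [6.5, 5.0, -1.0]
finger_gap: 12.2
```

```bash
python3 r.py
```

```text
t 16.20 yaw 59.5 Mz0 0.455 | rest yaw 59.6 Mz 0.339 e6 0.768 F [ 5.5  5.7 -1.4] gap 12.3 q6 0.41
```

Request:
{"name": "send_rows", "arguments": {"plan": [{"travel":[0,0,0],"delta_rot":[0,0,5],"fingers":1},{"travel":[0,0,0],"delta_rot":[0,0,5],"fingers":1}]}}

```text
clock: 16.6
eef_pos: [607.0, -36.6, 207.7]
eef_rot: [3.14, -0.002, 0.864]
wrist_force: [7.6, 4.6, -1.4]
finger_gap: 12.5
```

```bash
python3 r.py
```

```text
t 16.60 yaw 49.5 Mz0 0.486 | rest yaw 49.6 Mz 0.389 e6 0.817 F [ 6.8  5.1 -1.1] gap 12.4 q6 0.58
```

Request:
{"name": "send_rows", "arguments": {"plan": [{"travel":[0,0,0],"delta_rot":[0,0,5],"fingers":1},{"travel":[0,0,0],"delta_rot":[0,0,5],"fingers":1}]}}

```text
clock: 17.0
eef_pos: [607.0, -36.6, 207.6]
eef_rot: [3.141, -0.002, 0.689]
wrist_force: [7.1, 5.3, -1.3]
finger_gap: 12.3
```

```bash
python3 r.py
```

```text
t 17.00 yaw 39.5 Mz0 0.557 | rest yaw 39.6 Mz 0.458 e6 0.865 F [ 7.4  4.8 -2.2] gap 12.4 q6 0.76
```

Joint-6 effort is very clean and puts the touch at yaw ≈ 69°. Firm is 0.9 rad past that, at yaw ≈ 17.5°, so there are 22° to go.

Request:
{"name": "send_rows", "arguments": {"plan": [{"travel":[0,0,0],"delta_rot":[0,0,5],"fingers":1},{"travel":[0,0,0],"delta_rot":[0,0,5],"fingers":1}]}}

```text
clock: 17.4
eef_pos: [607.0, -36.7, 207.7]
eef_rot: [3.141, -0.002, 0.515]
wrist_force: [6.4, 3.6, -1.0]
finger_gap: 12.3
```

```bash
python3 r.py
```

```text
t 17.40 yaw 29.5 Mz0 0.598 | rest yaw 29.6 Mz 0.520 e6 0.913 F [ 6.8  3.2 -0.9] gap 12.2 q6 0.93
```

Request:
{"name": "send_rows", "arguments": {"plan": [{"travel":[0,0,0],"delta_rot":[0,0,5],"fingers":1},{"travel":[0,0,0],"delta_rot":[0,0,5],"fingers":1}]}}

```text
clock: 17.8
eef_pos: [606.8, -36.9, 207.7]
eef_rot: [3.141, -0.002, 0.34]
wrist_force: [-7.5, -1.0, 5.3]
finger_gap: 12.3
```

```bash
python3 r.py
```

```text
t 17.80 yaw 19.5 Mz0 0.311 | rest yaw 19.7 Mz -0.092 e6 0.490 F [-2.4  3.1  3.2] gap 12.2 q6 1.11
```

The torque dropped on the last step, so I'll look before doing anything else.

```bash
python3 - <<'E'
from h import *
togo(607,-37,207,0)
a=[]
for n,(r,q) in {"top":(100,220),"side":(140,230)}.items():
    c=camera(n);save(c,n+"3.png");P=cloud(c)
    print(n,[(t,np.round(w(c,d["at"])),round(d["confidence"],2)) for t in("handle","collar","jib","chamber") for d in tip_of(t,n)[:3]])
    a.append(cv2.resize(c["color"][110:250,200:360,::-1],None,fx=3.7,fy=3.7,interpolation=cv2.INTER_CUBIC)[:,:590])
cv2.imwrite("pics/c3.png",cv2.resize(np.hstack(a),(800,350)))
E
```

```text
t 17.95 pos [606.2 -37.1 207.7] yaw 19.7 q [-0.12  0.44  1.37  0.    1.33  1.11] F [-2.4  3.1  3.2] M [ 0.43  0.32 -0.12] gap 12.2
tool move [0.8 0.2 0.7] rotz 19.7
top [('jib', array([ 581., -175.,    4.]), 0.67), ('chamber', array([ 794., -243.,    3.]), 0.89), ('chamber', array([631., 156.,   1.]), 0.72), ('chamber', array([408., 421.,  -0.]), 0.32)]
side [('handle', array([406., 420.,  -2.]), 0.55), ('handle', array([606., -36., 208.]), 0.46), ('collar', array([606., -37., 172.]), 0.58), ('chamber', array([637., 160.,   2.]), 0.96), ('chamber', array([608., -35.,  34.]), 0.82), ('chamber', array([ 792., -242.,   -0.]), 0.61)]
```

View pics/c3.png

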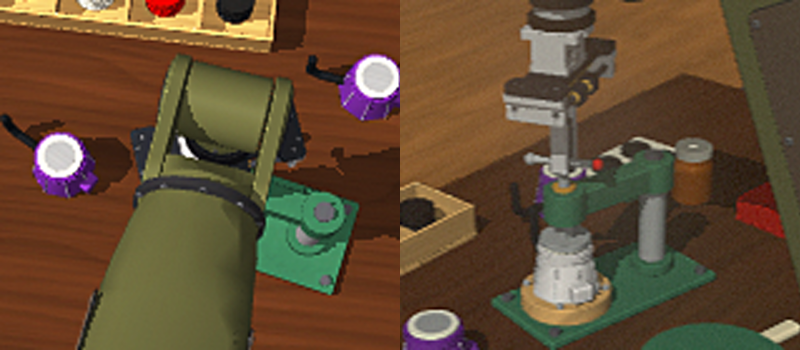

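The side view shows the jaws still holding the bar (red ball at (598,165)), the foot on the chamber and the chamber on its anvil. The handle moved 0.8 mm in -x while a 7 N side load vanished. That fits my slight mis-centring having eased the arm off its stop by a fraction of a degree. I'll nudge the arm home through the grip and re-measure.

Request:
{"name": "send_rows", "arguments": {"plan": [{"travel":[0.7,0.4,0],"delta_rot":[0,0,0],"fingers":1},{"travel":[0.7,0.4,0],"delta_rot":[0,0,0],"fingers":1},{"travel":[0,0,0],"delta_rot":[0,0,0],"fingers":1}]}}

```text
clock: 18.82
eef_pos: [606.6, -37.2, 207.6]
eef_rot: [-3.14, 0.003, 0.343]
wrist_force: [-14.6, 5.9, 10.2]
finger_gap: 12.5
```

```bash
python3 r.py; python3 -c "
from h import *
togo(607,-37,207,17)
c=camera('side');P=cloud(c);c2=camera('top');P2=cloud(c2)
for c,P in((c,P),(c2,P2)):
    r=c['color'].astype(int);g=(r[...,1]>r[...,0]*1.25)&(r[...,1]>r[...,2]*1.1)&(P[...,2]>160)&(P[...,2]<170)&(abs(P[...,0]-590)<60)&(P[...,1]<-60)&(P[...,1]>-145)
    A=P[g][:,:2].astype(np.float32);v=cv2.fitLine(A,cv2.DIST_HUBER,0,.01,.01).ravel();print(len(A),np.degrees(np.arctan2(v[1],v[0])))
"
```

```text
t 18.82 yaw 19.6 Mz0 -0.086 | rest yaw 19.6 Mz -0.093 e6 -0.098 F [-13.8   5.1  10.3] gap 12.4 q6 1.11
t 18.975 pos [606.6 -37.2 207.6] yaw 19.6 q [-0.12  0.44  1.36  0.    1.34  1.11] F [-13.8   5.1  10.3] M [ 0.91  2.79 -0.1 ] gap 12.4
tool move [ 0.5 -0.   0.6] rotz 2.6
102 79.893845
122 41.684948
```

Request:
{"name": "send_rows", "arguments": {"plan": [{"travel":[0,0,0],"delta_rot":[0,0,1],"fingers":1}]}}

```text
clock: 19.2
eef_pos: [606.6, -37.2, 207.6]
eef_rot: [-3.14, 0.003, 0.325]
wrist_force: [-14.2, 6.6, 9.9]
finger_gap: 12.7
```

```bash
python3 r.py
```

```text
t 19.20 yaw 18.6 Mz0 0.034 | rest yaw 18.6 Mz 0.013 e6 0.042 F [-14.2   4.7  11. ] gap 12.6 q6 1.12
```

Request:
{"name": "send_rows", "arguments": {"plan": [{"travel":[0,0,0],"delta_rot":[0,0,1],"fingers":1}]}}

```text
clock: 19.48
eef_pos: [606.6, -37.1, 207.7]
eef_rot: [-3.14, 0.003, 0.308]
wrist_force: [-14.8, 5.1, 10.1]
finger_gap: 12.5
```

```bash
python3 r.py
```

```text
t 19.48 yaw 17.6 Mz0 0.090 | rest yaw 17.7 Mz 0.059 e6 0.122 F [-14.9   5.6  10.4] gap 12.3 q6 1.14
```

Torque now rises at about 0.08 N m per degree, which is grip wind-up and not screw motion. I'll measure the bar's real angle from the red and white balls, intersecting their rays with the bar's height plane.

```bash
python3 - <<'E'
from h import *
c=camera("side");save(c,"side4.png");z=c["z_map"];f=192/np.tan(np.radians(c["fov_y"])/2);T=np.array(c["world_from_camera"])
def ray(u,v,h):
    d=T[:3,:3]@np.array([(u-c["cx"])/f,-(v-c["cy"])/f,-1]);return T[:3,3]+d*(h-T[2,3])/d[2]
for k in(1,2,3,4):
    im=cv2.imread(f"pics/side{k}.png").astype(int);b,g,r=im[...,0],im[...,1],im[...,2]
    m=(r>110)&(g<r*.45)&(b<r*.45);m[:165]=0;m[200:]=0;m[:,:275]=0;m[:,:322]=m[:,:322];m[:,325:]=0
    v,u=np.nonzero(m);wt=(r-g)[m]
    if len(u): 
        p=ray(np.average(u,weights=wt),np.average(v,weights=wt),205);d=p[:2]-[607.5,-36];print(k,len(u),np.round(p),"red dir deg",round(np.degrees(np.arctan2(d[1],d[0])),1),"len",round(np.hypot(*d),1))
a=[cv2.resize(cv2.imread(f"pics/side{k}.png")[160:235,255:335],None,fx=5,fy=5,interpolation=cv2.INTER_CUBIC) for k in(1,4)]
cv2.imwrite("pics/c4.png",np.hstack(a))
P=cloud(c)
E
```

```text
3 15 [574. -56. 205.] red dir deg -148.7 len 39.3
4 16 [574. -57. 205.] red dir deg -147.8 len 39.1
```

View pics/c4.png

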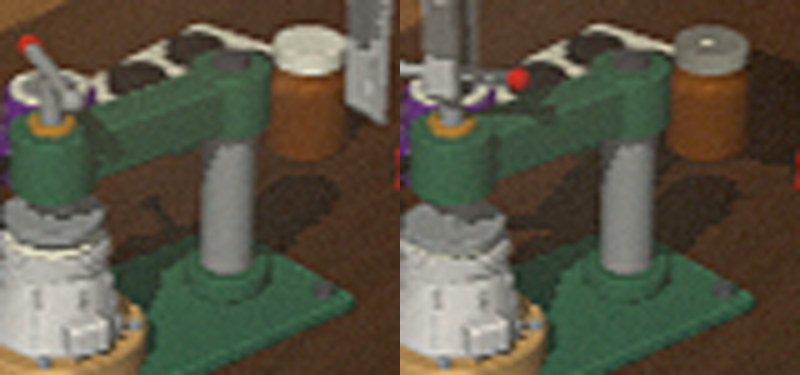

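```bash
python3 - <<'E'
from h import *
c=camera("side");f=192/np.tan(np.radians(c["fov_y"])/2);T=np.array(c["world_from_camera"])
def ray(u,v,h):
    d=T[:3,:3]@np.array([(u-c["cx"])/f,-(v-c["cy"])/f,-1]);return T[:3,3]+d*(h-T[2,3])/d[2]
for k,x0,x1 in((1,250,272),(2,250,330),(3,325-60,325),(4,265,325)):
    im=cv2.imread(f"pics/side{k}.png").astype(int);b,g,r=im[...,0],im[...,1],im[...,2]
    m=(r>110)&(g<r*.45)&(b<r*.45);m[:160]=0;m[200:]=0;m[:,:x0]=0;m[:,x1:]=0
    v,u=np.nonzero(m)
    if len(u):
        p=ray(u.mean(),v.mean(),205);d=p[:2]-[607.5,-36];print(k,len(u),u.mean().round(1),v.mean().round(1),np.round(p),"dir",round(np.degrees(np.arctan2(d[1],d[0])),1),"len",round(np.hypot(*d),1))
# all bar-end pixels by depth now: left of the fingers
P=cloud(c);ok=(P[...,2]>198)&(P[...,2]<214)&(np.hypot(P[...,0]-607,P[...,1]+37)<50)&(np.hypot(P[...,0]-607,P[...,1]+37)>20)
A=P[ok];d=np.degrees(np.arctan2(A[:,1]+36,A[:,0]-607.5))
for p,q,i in zip(np.round(A),np.round(d),range(60)): print(p,q,end=";")
E
```

```text
1 10 259.8 167.8 [651. -62. 205.] dir -30.5 len 50.7
3 15 278.4 175.4 [573. -56. 205.] dir -149.8 len 39.8
4 16 278.4 175.2 [574. -57. 205.] dir -148.4 len 39.6
[649. -16. 212.] 26.0;[646. -17. 212.] 27.0;[642. -18. 213.] 28.0;[646. -13. 210.] 31.0;[642. -13. 211.] 34.0;[641. -16. 210.] 30.0;[639. -18. 211.] 31.0;[637. -20. 210.] 28.0;[629. -16. 214.] 42.0;[633. -24. 210.] 25.0;[628. -24. 211.] 29.0;[627. -26. 211.] 27.0;[643.  -5. 210.] 41.0;[643. -10. 209.] 36.0;[640. -10. 210.] 39.0;[638. -13. 209.] 37.0;[636. -15. 209.] 36.0;[631. -14. 211.] 43.0;[631. -18. 209.] 38.0;[632. -24. 207.] 26.0;[626. -22. 209.] 37.0;[625. -25. 208.] 31.0;[615. -18. 214.] 66.0;[575. -56. 212.] -148.0;[649. -11. 204.] 31.0;[644. -11. 205.] 35.0;[641. -12. 205.] 35.0;[639. -13. 206.] 36.0;[636. -15. 206.] 37.0;[634. -17. 206.] 37.0;[632. -20. 205.] 34.0;[630. -21. 205.] 34.0;[626. -21. 207.] 39.0;[622. -21. 208.] 45.0;[613. -16. 213.] 76.0;[587. -48. 209.] -151.0;[582. -46. 210.] -158.0;[577. -46. 212.] -162.0;[577. -50. 210.] -155.0;[573. -49. 212.] -160.0;[575. -56. 209.] -148.0;[569. -54. 212.] -155.0;[642.  -8. 204.] 40.0;[639. -10. 204.] 40.0;[642. -16. 200.] 30.0;[631. -18. 203.] 39.0;[630. -21. 202.] 33.0;[625. -20. 204.] 43.0;[622. -21. 204.] 45.0;[610. -16. 210.] 84.0;[599. -18. 213.] 115.0;[587. -39. 208.] -172.0;[584. -40. 209.] -170.0;[584. -45. 207.] -158.0;[581. -45. 208.] -161.0;[576. -44. 210.] -165.0;[578. -50. 207.] -154.0;[573. -49. 209.] -159.0;[569. -50. 210.] -160.0;[570. -55. 207.] -153.0;
```

The bar sits at about 30° yaw while the gripper is at 17.7°. The jaws slipped on the thick middle at roughly 0.6 N m, about 0.68 rad past touch (≈40 N), which explains the torque drop. I'll open, realign to the bar better centred and a little lower, and regrip.

Request:
{"name": "send_rows", "arguments": {"plan": [{"travel":[0,0,0],"delta_rot":[0,0,0],"fingers":0.5},{"travel":[0,0,0],"delta_rot":[0,0,0],"fingers":0.5},{"travel":[0,0,0],"delta_rot":[0,0,0],"fingers":0.5},{"travel":[0,0,3],"delta_rot":[0,0,-6],"fingers":0.5},{"travel":[0,0,0],"delta_rot":[0,0,-6.3],"fingers":0.5},{"travel":[0,0,0],"delta_rot":[0,0,0],"fingers":0.5}]}}

```text
clock: 20.48
eef_pos: [607.9, -37.7, 204.3]
eef_rot: [3.142, 0.0, 0.521]
wrist_force: [0.1, 0.4, -0.1]
finger_gap: 23.5
```

```bash
python3 - <<'E'
from h import *
togo(607.2,-36.3,204,30)
c=camera("side");save(c,"side5.png")
P=cloud(c);R=np.hypot(P[...,0]-607,P[...,1]+37);ok=(P[...,2]>199)&(P[...,2]<214)&(R<52)&(R>28)
A=P[ok][:,:2];s=(A[:,0]>607);print(s.sum(),(~s).sum());d=A[s].mean(0)-A[~s].mean(0);print("bar",np.degrees(np.arctan2(d[1],d[0])),A[s].mean(0),A[~s].mean(0))
im=c["color"].astype(int);r,g,b=im[...,0],im[...,1],im[...,2];m=(r>110)&(g<r*.45)&(b<r*.45);m[:160]=0;m[200:]=0;m[:,:265]=0;m[:,325:]=0
v,u=np.nonzero(m);print("red",u.mean(),v.mean())
E
```

```text
t 20.475 pos [607.9 -37.7 204.3] yaw 29.9 q [-0.12  0.45  1.37 -0.    1.33  0.93] F [ 0.1  0.4 -0.1] M [ 0.02 -0.01  0.01] gap 23.5
tool move [ 0.1 -1.5  0.3] rotz -0.1
31 23
bar 27.50634929839807 [639.39870436 -15.19961683] [572.05972521 -50.26355558]
red 278.0 176.0
```

Request:
{"name": "send_rows", "arguments": {"plan": [{"travel":[0,-1.4,0],"delta_rot":[0,0,1],"fingers":0.5},{"travel":[0,0,0],"delta_rot":[0,0,0],"fingers":1},{"travel":[0,0,0],"delta_rot":[0,0,0],"fingers":1},{"travel":[0,0,0],"delta_rot":[0,0,0],"fingers":1},{"travel":[0,0,0],"delta_rot":[0,0,0],"fingers":1}], "grip_force": 60}}

```text
clock: 21.15
eef_pos: [607.2, -36.5, 204.5]
eef_rot: [3.141, -0.0, 0.504]
wrist_force: [2.4, -2.7, 0.0]
finger_gap: 12.6
```

```bash
python3 r.py
```

```text
t 21.15 yaw 28.9 Mz0 -0.049 | rest yaw 28.9 Mz -0.076 e6 -0.049 F [ 4.3 -4.3 -1. ] gap 12.6 q6 0.95
```

Request:
{"name": "send_rows", "arguments": {"plan": [{"travel":[0,0,0],"delta_rot":[0,0,2],"fingers":1},{"travel":[0,0,0],"delta_rot":[0,0,2],"fingers":1}]}}

```text
clock: 21.55
eef_pos: [607.3, -36.5, 204.5]
eef_rot: [3.141, -0.0, 0.433]
wrist_force: [4.0, -4.3, -1.1]
finger_gap: 12.7
```

```bash
python3 r.py
```

```text
t 21.55 yaw 24.8 Mz0 0.289 | rest yaw 24.8 Mz 0.280 e6 0.439 F [ 3.3 -5.3 -1.3] gap 12.7 q6 1.02
```

Request:
{"name": "send_rows", "arguments": {"plan": [{"travel":[0,0,0],"delta_rot":[0,0,2],"fingers":1},{"travel":[0,0,0],"delta_rot":[0,0,2],"fingers":1}]}}

```text
clock: 21.95
eef_pos: [607.3, -36.6, 204.5]
eef_rot: [3.141, -0.0, 0.363]
wrist_force: [3.3, -4.6, -0.5]
finger_gap: 12.6
```

```bash
python3 r.py
```

```text
t 21.95 yaw 20.8 Mz0 0.636 | rest yaw 20.9 Mz 0.550 e6 0.718 F [ 2.6 -4.7 -0.5] gap 12.7 q6 1.09
```

Request:
{"name": "send_rows", "arguments": {"plan": [{"travel":[0,0,0],"delta_rot":[0,0,2],"fingers":1},{"travel":[0,0,0],"delta_rot":[0,0,2],"fingers":1}]}}

```text
clock: 22.35
eef_pos: [607.3, -36.6, 204.5]
eef_rot: [3.141, -0.0, 0.294]
wrist_force: [3.2, -5.7, -2.0]
finger_gap: 12.5
```

```bash
python3 r.py
```

```text
t 22.35 yaw 16.8 Mz0 0.686 | rest yaw 16.9 Mz 0.582 e6 0.742 F [ 3.  -5.  -1.6] gap 12.6 q6 1.16
```

Turning torque is 0.69 (drag 0.39 plus 0.29), and at rest it is 0.58 against a 0.30 baseline. That is the firm level. Now I'll release, rise straight up, back away and verify.

Request:
{"name": "send_rows", "arguments": {"plan": [{"travel":[0,0,0],"delta_rot":[0,0,0],"fingers":0},{"travel":[0,0,0],"delta_rot":[0,0,0],"fingers":0},{"travel":[0,0,0],"delta_rot":[0,0,0],"fingers":0},{"travel":[0,0,-20],"delta_rot":[0,0,0],"fingers":0},{"travel":[0,0,-40],"delta_rot":[0,0,0],"fingers":0},{"travel":[0,0,-40],"delta_rot":[0,0,0],"fingers":0},{"travel":[-40,-10,0],"delta_rot":[0,0,0],"fingers":0},{"travel":[-40,-10,0],"delta_rot":[0,0,0],"fingers":0},{"travel":[-40,-10,0],"delta_rot":[0,0,0],"fingers":0},{"travel":[-40,-10,0],"delta_rot":[0,0,0],"fingers":0},{"travel":[-40,-10,0],"delta_rot":[0,0,0],"fingers":0},{"travel":[0,0,0],"delta_rot":[0,0,0],"fingers":0}]}}

```text
clock: 24.0
eef_pos: [399.8, -46.5, 305.2]
eef_rot: [3.141, -0.002, 0.294]
wrist_force: [-0.1, -0.1, 0.7]
finger_gap: 47.2
```

```bash
python3 - <<'E'
from h import *
togo(607,-37,204,30)
a=[]
for n in("top","side"):
    c=camera(n);P=cloud(c)
    print(n,[(t,np.round(w(c,d["at"])),round(d["confidence"],2)) for t in("handle","jib","chamber") for d in tip_of(t,n)[:3]])
    R=np.hypot(P[...,0]-607.5,P[...,1]+37);ok=(P[...,2]>200)&(P[...,2]<216)&(R<55)
    A=P[ok][:,:2].astype(np.float32);print(len(A),cv2.minAreaRect(A))
    im=c["color"].astype(int);g=(im[...,1]>im[...,0]*1.25)&(im[...,1]>im[...,2]*1.1)&(P[...,2]>158)&(P[...,2]<172)&(abs(P[...,0]-590)<80)&(abs(P[...,1]+100)<130)
    B=P[g][:,:2].astype(np.float32);print("jib",len(B),cv2.minAreaRect(B))
    a.append(cv2.resize(c["color"][140:240,235:355,::-1],None,fx=3.3,fy=3.3,interpolation=cv2.INTER_CUBIC))
cv2.imwrite("pics/c6.png",np.hstack(a))
E
```

```text
t 24.0 pos [399.8 -46.5 305.2] yaw 16.9 q [-0.21 -0.1   1.77  0.    1.47  1.07] F [-0.1 -0.1  0.7] M [ 0.   -0.   -0.06] gap 47.2
tool move [201.   51.  101.2] rotz -13.1
top [('handle', array([603., -41., 206.]), 0.61), ('handle', array([ 382., -105.,   -3.]), 0.58), ('jib', array([ 580., -177.,    2.]), 0.93), ('jib', array([352., 180.,   3.]), 0.29), ('jib', array([407., 422.,   0.]), 0.29), ('chamber', array([ 792., -239.,    1.]), 0.89), ('chamber', array([632., 159.,   1.]), 0.85), ('chamber', array([607., -39.,  38.]), 0.64)]
119 ((605.8358154296875, -38.69740676879883), (91.6831283569336, 13.714719772338867), 23.8096923828125)
jib 522 ((591.8275146484375, -107.62268829345703), (188.22718811035156, 50.27470016479492), 78.62650299072266)
side [('handle', array([606., -34., 173.]), 0.61), ('handle', array([602., -35., 208.]), 0.58), ('chamber', array([639., 159.,   3.]), 0.89), ('chamber', array([609., -36.,  33.]), 0.8), ('chamber', array([ 791., -244.,    1.]), 0.56)]
118 ((606.5490112304688, -32.50926208496094), (92.55531311035156, 14.29927921295166), 23.40457534790039)
jib 303 ((590.5454711914062, -99.69184875488281), (189.0133514404297, 48.95845413208008), 76.85417938232422)
```

View pics/c6.png

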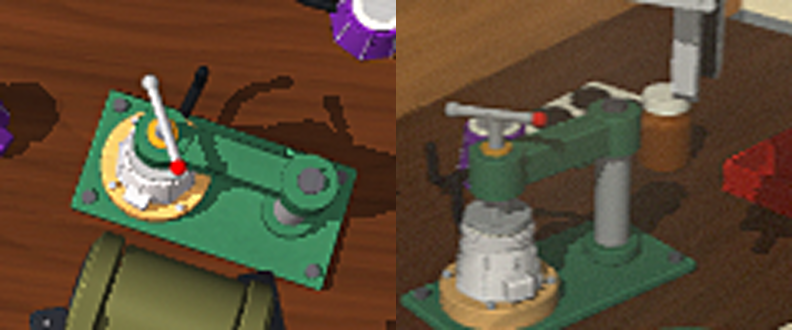

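```bash
python3 -c "
from h import *
print(manip.sign_off())"
```

```text
the job is handed in; nothing more can be done
None
```

The press arm is home and the gasket is clamped at an estimated 55–60 N, inside the 35–75 N window. I handed the job in at about 24 s.

- **Arm:** I swung it clockwise with closed fingers until the wrist force jumped to about 40 N at the stop. Only then did I turn the T-handle.
- **Handle:** I turned it clockwise, watching the torque. Contact came about 1.3–1.4 rad in, and the final turning torque was about 0.29 N m above the drag. The camera puts the bar about 0.87 rad past touch after release.
- **Slip on the way:** at about 0.6 N m, roughly 40 N of clamping, the jaws slipped on the thick middle of the handle and the torque dropped. I first took this for the arm leaving its stop and nudged it sideways with about 14 N. The camera then showed the bar had lagged the gripper, so I realigned, regripped and finished the turn.
- **Last checks:**
  - The arm angle read 78.6° from the top camera and 76.9° from the side, against about 78° for home.
  - The chamber was found within about 2 mm of its starting place.
  - The gripper was clear of everything, with near-zero wrist force.
- **Not measured:** the clamp force is inferred from torque and angle. I only measured the peak push against the stop at the end of each move; the highest wrist-force reading there was about 45 N in total, against the 120 N limit. I did not re-measure the bystanders; I saw nothing touch them.

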